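# Unclamp a stuck stack of drip trays, peel off the top one and hold it up

## Task

Turn the T-shaped clamp knob beside the stack of drip trays counter-clockwise, about a quarter turn, so that its finger swings right off the rim. Then take the upright tab at the corner of the top tray and peel that tray off the stack, where it sticks in the rubber-lined spring clips of the tray below: raise the tab corner first while the opposite corner stays down in the stack, without pulling the trays below out of their holder. Finish while still holding the tray by its tab, still and roughly level, right way up, above the stack with the tray's middle more than 20 cm above the bench; do not put it down or let go, and leave the bearing, nut and spark plug alone.

Things in the scene. Friction and masses are not known exactly. Their poses are not given: they have to be found in the camera images.
- holder: Fixed dark steel plate, 170 x 178 x 8 mm, on the bench. Origin: plate's underside, right below the middle of the tray stack; z up. The trays' long side (151 mm) lies along its x, the short side (111 mm) along its y. Six 8 mm pins, tops 66 mm above the bench, stand round the lower trays. The clamp's post stands at holder (0, -0.084) m, beside the trays' -y side.
- clamp (a joint): Swing clamp: at 0 rad its steel finger points along the holder's +y, over the top tray's rim (13 mm overlap, 2 mm above the rim) and blocks the tray from coming up. Grows counter-clockwise seen from above, to a stop at 1.6; clear of the rim from about 1.1. Starts at 0 to 0.25. Stays where it is left (friction 0.06 N m).
- clamp_grip (a point): Middle of the clamp's T-shaped knob, on its turning axis: a black upright bar 46 mm long, 12 mm thick, 26 mm tall (13 mm above and below this point) on a 12 mm stem; the steel finger's top lies 27 mm below this point. The bar's length runs along the finger: the holder's y axis turned by the clamp's joint value.
- stack: The three lower nested drip trays, one 2 kg piece, standing loose in the holder between its pins. Plain steel, 151 x 111 mm, 58 mm tall, no tab. Origin: middle of the underside, 8 mm above the bench. Four rubber-lined spring clips (14 mm wide, tops 80 mm above the bench) rise from its short sides, 27 mm either side of the middle, and press on the top tray's rim with about 3 N each.
- tab (a point): Grip point of the top tray's upright tab, a steel plate 26 mm long, 10 mm thick, rising 37 mm above the rim at the tray's (-x, +y) corner. The point is mid-thickness, 15 mm below the tab's top, 22 mm above the rim. The tab's length points out along the diagonal, 2.507 rad (143.6 deg) from the tray's x axis towards +y; pinch across it. Site axes = tray axes.
- tray_centre (a point): Middle of the top tray (sheet steel, 151 x 111 mm, 34 mm tall, about 0.12 kg), 12 mm below its rim, 66 mm above the bench when nested. x: long side, y: short side, z up; parallel to the holder's axes at the start. It sticks: four spring clips grip its rim edge at the short sides, a few N of friction each, until the rim is 9 mm up. It is sunk 22 mm into the next tray, 2 mm play.
- tab_corner (a point): Rim of the top tray at the tab's corner, on the rim's top face; 72 mm along the tray's -x and 52 mm along its +y from tray_centre, 12 mm higher. It stands 70 mm above the stack's origin when nested.
- far_corner (a point): Rim of the top tray at the corner opposite the tab: 72 mm along +x and 52 mm along -y from tray_centre, 12 mm higher; 70 mm above the stack's origin when nested.
- bearing: Bystander: ball bearing ring, 62 mm across, 16 mm tall, lying on the bench near the holder. Origin under its middle.
- nut: Bystander: steel hexagon nut, 24 x 27 x 13 mm, on the bench. Origin under its middle.
- plug: Bystander: spark plug lying on the bench, 70 mm long, 20 mm thick. Origin under its middle.

How it is judged:
On the way, in this order (a step that is already met when the one before it is completed fails the run):
1. the clamp is turned clear while the tray still lies nested in the stack (value of joint clamp above 1.15 rad and z of each of tab_corner, far_corner in the frame of stack below 0.075 m), for 0.1 s.
2. the tab corner is lifted 20 mm while the opposite corner is still down (z of tab_corner in the frame of stack above 0.09 m and z of far_corner in the frame of stack below 0.079 m), for 0.1 s.
At the end, for the whole second after the job is handed in: Fingers hold the top tray by its tab, at rest, its middle over 20 cm above the bench, within 15 cm sideways of the holder's middle, tilted under 0.6 rad, right way up; the clamp stands past 1.15 rad; the lower trays stand upright within 12 mm of where they were (height (world z) of tray_centre above 0.2 m and angle between tray_centre's own z axis and vertical below 0.6 rad and horizontal distance between tray_centre and holder below 0.15 m and distance between tab and the grasp point below 0.04 m and contact force between the fingers and tray above 2 N and linear speed of tray below 0.03 m/s and value of joint clamp above 1.15 rad and distance of stack from where it was at the start of the episode below 0.012 m and angle between stack's own z axis and vertical below 0.06 rad); the arm keeps its last pose, push and grip.
It fails at once if the lower trays are lifted or tipped in the holder (distance of stack from where it was at the start of the episode above 0.02 m or angle between stack's own z axis and vertical above 0.15 rad).
It fails at once if a bystander is pushed more than 3 cm (distance of any of bearing, nut, plug from where it was at the start of the episode above 0.03 m).
It also fails if it takes over 51 s, if anything falls off the work surface, if the arm or the gripper's body presses on something with over 40 N, if the wrist force passes 120 N, or if a joint passes its speed limit or range.

## Robot

A 6-joint arm with a two-finger parallel gripper is mounted at the origin on a cart in front of the work surface, level with it; the furniture and walls round the work are solid. World frame = base frame: x ahead of the robot, y to its left, z up, the work surface at z = 0. Lengths are in m, angles in rad, forces in N, time in s.
With the tool pointing down it reaches from about 0.25 to 0.775 m from the base axis. Payload 4 kg.
Tool frame: the origin (TCP) lies midway between the tips of the shut fingers; the grasp point (between the pads) lies 19 mm behind it; z points along the fingers, x is the direction in which the jaws open and shut, and the axes are right-handed (so a half turn about z gives the same grasp; the last joint's range is limited). The gripper opens to 94 mm and grips with 3 to 60 N. Pads are 16 mm wide; open, the fingers measure 119 mm over their backs; the gripper's body (75 mm by 177 mm) begins 78 mm behind the grasp point.
Start: joints at [-1.41, 0.087, 1.371, -0, 1.684, -0.103], TCP at [0.143, -0.531, 0.206] pointing down, gripper open.
Joint ranges: [-3.1, 3.1], [-0.76, 2.03], [0.27, 2.55], [-1.08, 4.22], [0.17, 2.65], [-2.57, 2.57]. Speed limits (rad/s): [2.79, 2.79, 3.14, 3.14, 3.14, 3.14].

## Interface

Orientations are given as [roll, pitch, yaw] about the fixed x, y, z axes, in that order (R = Rz(yaw) Ry(pitch) Rx(roll)).
In Python, from bench import robot, eyes, close_job gives the robot as it stands.
- The arm moves only by the shell command python3 -m jog 'ROWS'. ROWS is JSON, a list of rows, each a list of 3 entries, a list of its own where there are three numbers: the turn, a rotation vector about the tool's x, y, z in degrees, then the shift along the tool's x, y, z in mm, then the closure, from -1 (fully open) to 1 (shut). In form: [[[wx, wy, wz], [x, y, z], claw], ...]. A call has 1 to 5 rows; each row is the pose to reach, as a shift and turn from the pose commanded when the call began, along the tool's axes at that moment; what a row does not reach only later rows make up. A row lasts 1/10 s, in which the tool goes at most 50 mm and 8.59 degrees, less where a joint would pass 70% of its speed; a pose out of reach is approached as far as the arm can. A call with a gripper value outside its range is refused whole. The fingers move at their own pace and stop on an object; the grip force is fixed at half the most. Time passes only in rows, so rows that repeat a pose let the fingers close. It gives the time, the measured TCP pose, the force and the opening at its end, in the units of the state.
- robot.get_obs(): the state, without advancing time (a new reading comes with each control period).
- eyes.snapshot(name): name is "side" or "top"; returns (picture, depth): 400x640x3 uint8, red, green, blue; 400x640 float32, m along the optical axis (not along the pixel's ray), 0 where there is no reading.
- eyes.camera_params(name): a dict with "mtx" (3x3 intrinsics, pixels), "k1" (the pictures are not rectified: a ray, as slopes to the right and down, at radius r is drawn at 1 + k1 r^2 times it, then the intrinsics apply), "world_to_cam" (4x4, takes a point from world to camera coordinates). Camera axes: x right, y up, looking along -z (the intrinsics and any distortion apply to the point x, -y, -z); pixel columns grow to the right and rows downward; lengths in m; the calibration is good to about 2 mm. A picture is of the moment at which its call begins. camera_params takes no time and is no camera call.
- close_job(): hands the job in, once; it reports no verdict.
The state is a dict: "time": time; "joint_positions": joint angles; "qvel": joint speeds; "joint_torque": joint torques, N m; "tool_pos": TCP position; "ee_rot": TCP orientation; "wrist_force": force on the tool from outside, world axes, zero at the start; "wrist_torque": the same for the moment, N m; "width": finger opening in m.
Only numpy, scipy, OpenCV 4.12 (cv2) and the standard library are available. Lean on these libraries where they do the work, as an engineer would, in place of code of your own. Each camera call takes 0.05 s, during which the arm holds its last target. There are 200 camera calls.

## Working session

There is one attempt and no reset: what is moved stays moved. The work goes in short steps, Python scripts to look and compute and a shell command to move; the robot and the scene stay as the last step left them, time stands still between calls to the robot, and variables do not carry over. Pictures are saved under pics/ and viewed, about 8 in all and at most 12, crops included, and the job is handed in when it is done.

```bash
ls; mkdir -p pics
cat > h.py <<'E'
import numpy as np, cv2
from bench import robot, eyes
def snap(n,tag):
    p,d=eyes.snapshot(n); cv2.imwrite(f'pics/{tag}.png',p[:,:,::-1]); np.save(f'pics/{tag}.npy',d); return p,d
def ray(n,u,v):
    c=eyes.camera_params(n); K=np.array(c['mtx']); k=float(c['k1'])
    xd=(u-K[0,2])/K[0,0]; yd=(v-K[1,2])/K[1,1]; rd=np.hypot(xd,yd); r=rd
    for _ in range(30): r=rd/(1+k*r*r)
    s=r/rd if rd>0 else 1
    return np.array([xd*s,-yd*s,-1])
def pix(n,u,v,d):
    T=np.linalg.inv(np.array(eyes.camera_params(n)['world_to_cam']))
    return T[:3,:3]@(ray(n,u,v)*d)+T[:3,3]
def atz(n,u,v,z):
    T=np.linalg.inv(np.array(eyes.camera_params(n)['world_to_cam']))
    w=T[:3,:3]@ray(n,u,v); o=T[:3,3]; return o+w*(z-o[2])/w[2]
def proj(n,P):
    c=eyes.camera_params(n);K=np.array(c['mtx']);q=np.array(c['world_to_cam'])@np.append(P,1)
    x,y=q[0]/-q[2],-q[1]/-q[2];f=1+c['k1']*(x*x+y*y)
    return K[0,0]*x*f+K[0,2],K[1,1]*y*f+K[1,2]
E
python3 - <<'E'
from h import *
for n in('top','side'):
    snap(n,n+'0'); c=eyes.camera_params(n); print(c); 
print(robot.get_obs())
E
```

```text
pics
{'mtx': array([[461.64669528,   0.        , 322.61399961],
       [  0.        , 461.64669528, 199.0972462 ],
       [  0.        ,   0.        ,   1.        ]]), 'k1': -0.01525636631514097, 'world_to_cam': array([[ 1.05547217e-02, -9.99942974e-01,  1.62656554e-03,
         2.27458513e-01],
       [ 9.88696616e-01,  1.06792781e-02,  1.49549169e-01,
        -5.78994168e-01],
       [-1.49558011e-01,  2.97299896e-05,  9.88752952e-01,
        -8.58568519e-01],
       [ 0.00000000e+00,  0.00000000e+00,  0.00000000e+00,
         1.00000000e+00]])}
{'mtx': array([[514.92289589,   0.        , 314.85960906],
       [  0.        , 514.92289589, 196.13739281],
       [  0.        ,   0.        ,   1.        ]]), 'k1': -0.05268937077082731, 'world_to_cam': array([[-0.98843444, -0.15006976, -0.02182717,  0.61794603],
       [ 0.07433034, -0.60489153,  0.79283115,  0.01539309],
       [-0.13218305,  0.7820392 ,  0.60905035, -1.05103738],
       [ 0.        ,  0.        ,  0.        ,  1.        ]])}
{'time': 0.1, 'joint_positions': array([-1.41010002e+00,  8.78907859e-02,  1.37208894e+00, -1.28391904e-05,
        1.68358398e+00, -1.03119564e-01]), 'qvel': array([-1.07700581e-04, -2.13943578e-03, -2.56350559e-03, -6.79147460e-04,
       -2.70861914e-05,  2.39755560e-05]), 'joint_torque': array([ 3.04888323e-03, -3.41253269e+01, -3.03300118e+01,  7.21405051e-02,
        3.04436870e-02, -9.94372635e-05]), 'tool_pos': array([ 0.14332408, -0.53049392,  0.20442311]), 'ee_rot': array([-3.14140245e+00,  1.96190030e-03, -1.30698171e+00]), 'wrist_force': array([ 0.66350535, -0.48017729, -0.35957965]), 'wrist_torque': array([-0.02901061,  0.0282998 , -0.01877714]), 'width': 0.09401197102736034}
```

View pics/top0.png

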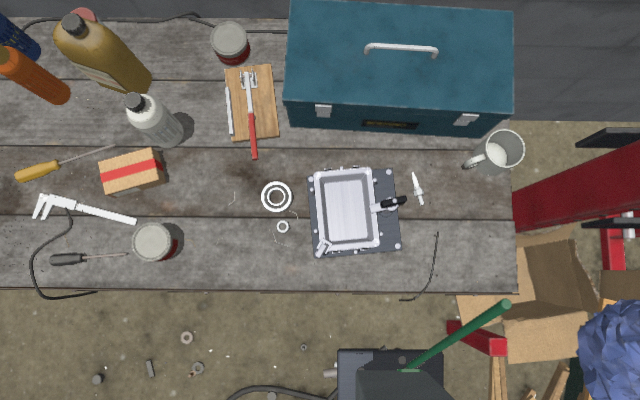

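View pics/side0.png

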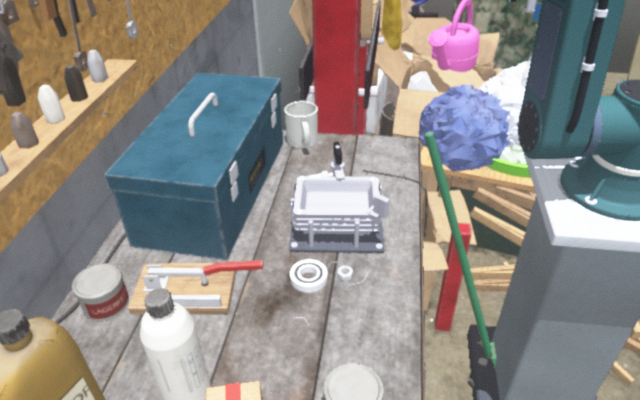

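The top view shows the tray around (347,208), the tab near (323,247) and the knob near (390,203). The side view shows the knob near (338,152) and the tab near (382,206). I'll enlarge both.

Run:
```python
from h import *
a=cv2.imread('pics/top0.png')[155:265,295:435]; b=cv2.imread('pics/side0.png')[135:260,280:400]
a=cv2.resize(a,None,fx=5.5,fy=5.5,interpolation=cv2.INTER_CUBIC); b=cv2.resize(b,None,fx=4.8,fy=4.8,interpolation=cv2.INTER_CUBIC)
cv2.imwrite('pics/ca.png',a);cv2.imwrite('pics/cb.png',b)
d=np.load('pics/top0.npy')
for u,v in[(395,202),(400,200),(385,204),(323,247),(320,251),(326,243),(347,208),(317,171)]: print(u,v,pix('top',u,v,d[v,u]).round(4))
d=np.load('pics/side0.npy')
for u,v in[(337,147),(338,155),(382,206),(336,205)]: print(u,v,pix('side',u,v,d[v,u]).round(4))
```

```text
395 202 [0.56   0.1055 0.1275]
400 200 [0.5639 0.0963 0.1258]
385 204 [0.5567 0.1228 0.124 ]
323 247 [0.48   0.232  0.1155]
320 251 [0.4728 0.2373 0.1168]
326 243 [0.4891 0.2265 0.0793]
347 208 [0.5578 0.1866 0.0565]
317 171 [ 0.6427  0.2459 -0.0046]
337 147 [0.5636 0.1121 0.1288]
338 155 [0.5594 0.132  0.1242]
382 206 [0.4722 0.2459 0.1032]
336 205 [0.5554 0.1948 0.0568]
```

View pics/ca.png

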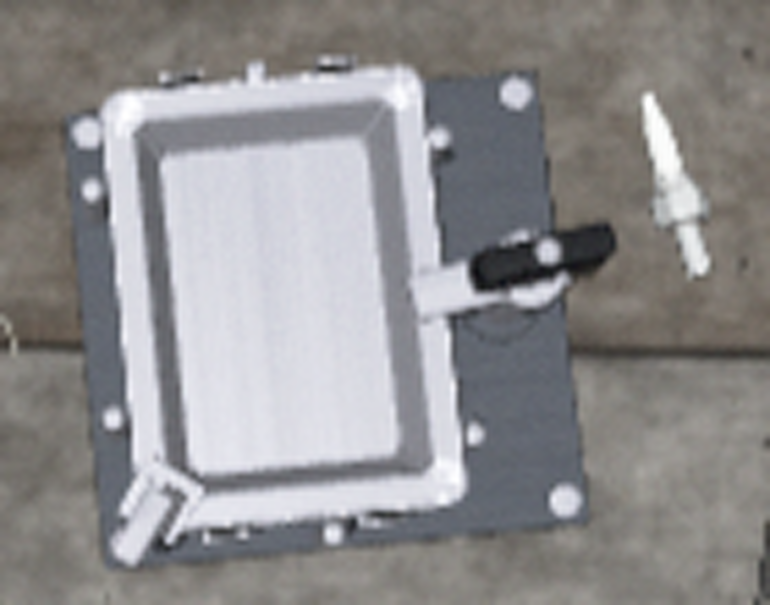

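View pics/cb.png

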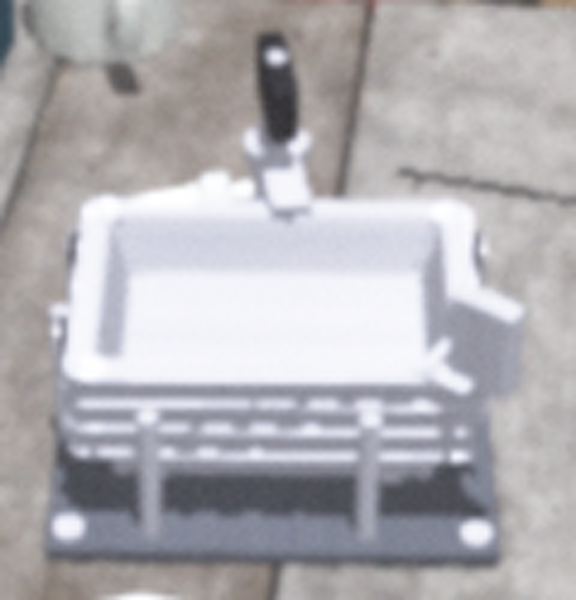

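The crops show the knob's axis dot at crop (548,250) in the top view and (278,57) in the side view. The bar points from (475,270) to (612,240), and the tab runs roughly from (128,553) to (180,480). Next I'll compute metric poses.

```bash
cat >> h.py <<'E'
def cloud(n,tag,box):
    d=np.load(f'pics/{tag}.npy'); u0,u1,v0,v1=box
    return np.array([pix(n,u,v,d[v,u]) for v in range(v0,v1) for u in range(u0,u1) if d[v,u]>0])
def tri(a,b):
    L=[]
    for n,(u,v) in (('top',a),('side',b)):
        T=np.linalg.inv(np.array(eyes.camera_params(n)['world_to_cam'])); w=T[:3,:3]@ray(n,u,v); L.append((T[:3,3],w/np.linalg.norm(w)))
    A=sum(np.eye(3)-np.outer(w,w) for o,w in L); B=sum((np.eye(3)-np.outer(w,w))@o for o,w in L)
    X=np.linalg.solve(A,B); return X.round(4),[round(float(np.linalg.norm(np.cross(X-o,w))),4) for o,w in L]
E
python3 - <<'E'
from h import *
T=lambda x,y:(295+x/5.5-.4,155+y/5.5-.4); S=lambda x,y:(280+x/4.8-.4,135+y/4.8-.4)
print('knob dot',tri(T(548,250),S(278,57)))
print('knob ends',atz('top',*T(474,268),.127),atz('top',*T(614,236),.127))
print('rim BL?',tri(T(463,505),S(475,207)),'TL',tri(T(105,98),S(66,380)),'TR',tri(T(420,72),S(85,200)))
for a in[(105,98),(420,72),(463,505)]: print(atz('top',*T(*a),.078).round(4))
print('plate TR..',[atz('top',*T(*a),.008).round(4) for a in[(537,72),(588,520),(108,568),(66,118)]])
for n,t,b in(('top','top0',(312,336,236,262)),('side','side0',(366,392,190,222))):
    P=cloud(n,t,b); Q=P[P[:,2]>.09]; m=Q.mean(0); w,V=np.linalg.eigh(np.cov(Q[:,:2].T)); print(n,len(Q),m,Q.min(0),Q.max(0),np.degrees(np.arctan2(V[1,1],V[0,1])),np.sqrt(w)*3.46)
for n,t,b in(('top','top0',(375,410,190,212)),('side','side0',(328,348,138,166))):
    P=cloud(n,t,b); Q=P[P[:,2]>.115]; m=Q.mean(0); w,V=np.linalg.eigh(np.cov(Q[:,:2].T)); print(n,len(Q),m,Q.min(0),Q.max(0),np.degrees(np.arctan2(V[1,1],V[0,1])),np.sqrt(w)*3.46)
E
```

```text
knob dot (array([0.5634, 0.1067, 0.1267]), [0.0002, 0.0002])
knob ends [0.5574247  0.13066894 0.127     ] [0.56832866 0.08542361 0.127     ]
rim BL? (array([0.4833, 0.1287, 0.0772]), [0.0006, 0.0006]) TL (array([0.6229, 0.2511, 0.0753]), [0.0001, 0.0001]) TR (array([0.6342, 0.1424, 0.077 ]), [0.0014, 0.0014])
[0.6222 0.2511 0.078 ]
[0.6326 0.1425 0.078 ]
[0.4839 0.1288 0.078 ]
plate TR.. [array([0.6487, 0.0913, 0.008 ]), array([0.4823, 0.0748, 0.008 ]), array([0.4632, 0.2491, 0.008 ]), array([0.6292, 0.2669, 0.008 ])]
top 86 [0.4731281  0.23661748 0.11335553] [0.46073015 0.22670952 0.0917986 ] [0.4852614  0.24633899 0.11683187] 149.98742848021135 [0.0101595  0.02621417]
side 226 [0.47506893 0.2414383  0.10521953] [0.4621242  0.22847154 0.09012183] [0.48796304 0.25093739 0.1169062 ] 153.36739566737407 [0.00938747 0.02793082]Traceback (most recent call last):
  File "<stdin>", line 11, in <module>
  File "h.py", line 23, in cloud
    return np.array([pix(n,u,v,d[v,u]) for v in range(v0,v1) for u in range(u0,u1) if d[v,u]>0])
                     ~~~^^^^^^^^^^^^^^
  File "h.py", line 13, in pix
    return T[:3,:3]@(ray(n,u,v)*d)+T[:3,3]
                     ~~~^^^^^^^
  File "h.py", line 6, in ray
    c=eyes.camera_params(n); K=np.array(c['mtx']); k=float(c['k1'])
ValueError: time passes only in moves, steps and waits
```

```bash
sed -i 's/^from bench import robot, eyes/from bench import robot, eyes\n_C={n:eyes.camera_params(n) for n in ("top","side")}/; s/eyes.camera_params(n)/_C[n]/g; s/{n:_C\[n\] for/{n:eyes.camera_params(n) for/' h.py
python3 - <<'E'
from h import *
print('mop',tri((506,304),(430,137)))
# max height map, 10cm cells
H={}
for n,t in(('top','top0'),('side','side0')):
    d=np.load(f'pics/{t}.npy')
    for v in range(0,400,3):
        for u in range(0,640,3):
            if n=='side' and u>510: continue
            if d[v,u]>0:
                p=pix(n,u,v,d[v,u]); k=(int(np.floor(p[0]*10)),int(np.floor(p[1]*10)));H[k]=max(H.get(k,-9),p[2])
print('rows x .8..0; cols y .4..-.7 (floor, cm)')
for i in range(9,-1,-1): print(i,[round(100*H[(i,j)]) if (i,j) in H else None for j in range(4,-9,-1)])
E
```

```text
mop (array([ 0.3763, -0.1242,  0.0228]), [0.0014, 0.0014])
rows x .8..0; cols y .4..-.7 (floor, cm)
9 [32, 47, 45, 41, 37, 35, 32, 29, 26, 23, 18, 18, -77]
8 [6, 17, 17, 20, 20, 17, 17, None, None, -78, -77, -77, -77]
7 [4, 17, 17, 17, 17, 17, 9, 10, 11, 11, -77, -78, None]
6 [2, 7, 8, 8, 2, 9, 9, 9, 27, 24, -78, -78, -72]
5 [1, 2, 8, 13, 13, 1, 0, 11, 27, 25, 10, 11, 11]
4 [0, 1, 12, 8, 1, 0, 0, None, None, -37, -34, -20, -11]
3 [0, 0, 0, 0, 1, 0, 4, -44, -11, -4, -5, 3, 6]
2 [-77, -77, -77, -77, -77, -16, -16, -33, -10, -4, -3, -52, -6]
1 [-77, -77, -71, -32, -32, -32, -33, -57, -10, -5, 21, -1, -16]
0 [-74, -75, -68, -36, None, None, -68, -54, -34, -22, -72, -56, None]
```

```bash
cat >> h.py <<'E'
from scipy.spatial.transform import Rotation as Ro
def go(x,y,z,yaw,tilt=0):  # TCP target, yaw deg (tool x dir), tilt about tool x
    o=robot.get_obs(); R0=Ro.from_euler('xyz',o['ee_rot']); Rt=Ro.from_euler('xyz',[180,0,yaw],degrees=True)*Ro.from_rotvec([tilt,0,0],degrees=True)
    print('t',round(o['time'],2),'tcp',o['tool_pos'].round(4),'turn',(R0.inv()*Rt).as_rotvec(degrees=True).round(1),'shift',(R0.inv().apply(np.array([x,y,z])-o['tool_pos'])*1000).round(1),'w',o['width'],'F',o['wrist_force'].round(1),'q6',o['joint_positions'][5].round(2))
E
python3 -c "
from h import *
go(.563,.1066,.215,13.5)"
```

```text
t 0.1 tcp [ 0.1433 -0.5305  0.2044] turn [ -0.1   0.1 -88.4] shift [-505.6 -571.3   -9.5] w 0.09401197102736034 F [ 0.7 -0.5 -0.4] q6 -0.1
```

```bash
python3 -m jog '[[[0,0,-88],[-506,-571,-20],-1],[[0,0,-88],[-506,-571,-20],-1],[[0,0,-88],[-506,-571,-20],-1],[[0,0,-88],[-506,-571,-20],-1],[[0,0,-88],[-506,-571,-20],-1]]'; python3 -c "
from h import *
go(.563,.1066,.215,13.5)"
```

```text
time: 0.6
tool_pos: [0.2812, -0.3203, 0.2116]
ee_rot: [-3.141, 0.0, -0.552]
wrist_force: [0.6, -0.8, 1.4]
width: 0.0942
t 0.6 tcp [ 0.2812 -0.3203  0.2116] turn [ -0.    0.  -45.1] shift [  16.2 -511.2   -3.2] w 0.09424271908541676 F [ 0.6 -0.8  1.4] q6 -0.43
```

```bash
python3 -m jog '[[[0,0,-45],[16,-511,-3],-1],[[0,0,-45],[16,-511,-3],-1],[[0,0,-45],[16,-511,-3],-1],[[0,0,-45],[16,-511,-3],-1],[[0,0,-45],[16,-511,-3],-1]]'; python3 -c "
from h import *
go(.563,.1066,.215,13.5)"
```

```text
time: 1.1
tool_pos: [0.42, -0.1122, 0.2133]
ee_rot: [3.141, 0.0, 0.199]
wrist_force: [0.1, -1.3, 0.1]
width: 0.094
t 1.1 tcp [ 0.42   -0.1122  0.2133] turn [ 0.   0.  -2.1] shift [ 183.5 -186.2   -1.8] w 0.0940278614102865 F [ 0.1 -1.3  0.1] q6 -0.59
```

```bash
python3 -m jog '[[[0,0,-2],[184,-186,-2],-1],[[0,0,-2],[184,-186,-2],-1],[[0,0,-2],[184,-186,-2],-1],[[0,0,-2],[184,-186,-2],-1],[[0,0,-2],[184,-186,-2],-1]]'; python3 -m jog '[[[0,0,0],[0,0,0],-1],[[0,0,0],[0,0,0],-1],[[0,0,0],[0,0,0],-1]]'
python3 - <<'E'
from h import *
go(.563,.1066,.095,13.5)
p,d=snap('side','s1')
q,d2=snap('top','t1')
a=cv2.resize(p[100:240,250:410],(800,700)[:2] if 0 else (640,560));cv2.imwrite('pics/s1c.png',a[:,:,::-1])
E
```

```text
time: 1.6
tool_pos: [0.5585, 0.0959, 0.2148]
ee_rot: [3.141, 0.001, 0.228]
wrist_force: [0.9, 0.0, 0.4]
width: 0.0944
time: 1.9
tool_pos: [0.5574, 0.0931, 0.2151]
ee_rot: [3.141, 0.001, 0.227]
wrist_force: [0.3, -0.1, 0.6]
width: 0.0941
t 1.9 tcp [0.5574 0.0931 0.2151] turn [ 0.   0.1 -0.5] shift [  8.6 -12.  120.1] w 0.09406171451471915 F [ 0.3 -0.1  0.6] q6 -0.16
```

```bash
python3 -m jog '[[[0,0,-0.5],[9,-12,40],-1],[[0,0,-0.5],[9,-12,80],-1],[[0,0,-0.5],[9,-12,80],-1],[[0,0,-0.5],[9,-12,80],-1]]'
python3 - <<'E'
from h import *
go(.563,.1066,.095,13.5)
p,d=snap('side','s1'); q,d2=snap('top','t1')
a=cv2.resize(p[60:230,270:420],(530,600));b=cv2.resize(q[150:270,300:440],None,fx=2.2,fy=2.2) 
cv2.imwrite('pics/s1c.png',a[:,:,::-1])
E
```

```text
time: 2.4
tool_pos: [0.5635, 0.1066, 0.1358]
ee_rot: [3.142, 0.001, 0.235]
wrist_force: [-0.0, -0.1, 0.8]
width: 0.094
t 2.4 tcp [0.5635 0.1066 0.1358] turn [ 0.   0.1 -0. ] shift [-0.4 -0.1 40.8] w 0.09395283731460796 F [-0.  -0.1  0.8] q6 -0.15
```

View pics/s1c.png

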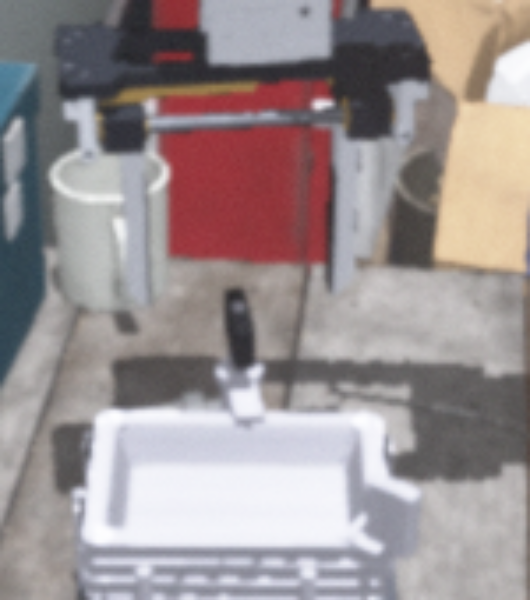

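The open fingers straddle the knob (at crop (238,325)), roughly centred on it. I'll descend and close.

```bash
python3 -m jog '[[[0,0,0],[0,0,20],-1],[[0,0,0],[0,0,40],-1],[[0,0,0],[0,0,40],-1],[[0,0,0],[0,0,40],0.6],[[0,0,0],[0,0,40],1]]'; python3 -m jog '[[[0,0,0],[0,0,0],1],[[0,0,0],[0,0,0],1],[[0,0,0],[0,0,0],1],[[0,0,0],[0,0,0],1],[[0,0,0],[0,0,0],1]]';python3 -c "
from h import *
go(.563,.1066,.095,13.5)"
```

```text
time: 3.0
tool_pos: [0.5655, 0.1077, 0.098]
ee_rot: [3.141, -0.004, 0.236]
wrist_force: [0.0, -0.9, -0.6]
width: 0.0816
time: 3.5
tool_pos: [0.564, 0.1076, 0.0953]
ee_rot: [3.141, 0.0, 0.237]
wrist_force: [0.4, -0.1, -0.4]
width: 0.0416
t 3.5 tcp [0.564  0.1076 0.0953] turn [0.  0.  0.1] shift [-1.2  0.8  0.3] w 0.041559688876162924 F [ 0.4 -0.1 -0.4] q6 -0.15
```

```bash
python3 -m jog '[[[0,0,0],[0,0,0],1],[[0,0,0],[0,0,0],1],[[0,0,0],[0,0,0],1],[[0,0,0],[0,0,0],1],[[0,0,0],[0,0,0],1]]';python3 -c "
from h import *
go(.563,.1066,.095,13.5)"
```

```text
time: 4.0
tool_pos: [0.5631, 0.1074, 0.0953]
ee_rot: [3.142, 0.002, 0.237]
wrist_force: [-5.2, -0.9, 2.2]
width: 0.012
t 4.0 tcp [0.5631 0.1074 0.0953] turn [0.  0.1 0.1] shift [-0.3  0.8  0.3] w 0.01202779332907776 F [-5.2 -0.9  2.2] q6 -0.15
```

```bash
python3 -m jog '[[[0,0,-6],[-0.5,0,0],1],[[0,0,-12],[-0.5,0,0],1],[[0,0,-18],[-0.5,0,0],1],[[0,0,-24],[-0.5,0,0],1],[[0,0,-30],[-0.5,0,0],1]]';python3 -c "
from h import *
go(.563,.1066,.095,88.5)"
```

```text
time: 4.5
tool_pos: [0.5629, 0.1073, 0.0953]
ee_rot: [-3.141, 0.001, 0.764]
wrist_force: [-3.7, -1.0, 1.6]
width: 0.0118
t 4.5 tcp [0.5629 0.1073 0.0953] turn [ -0.1   0.1 -44.7] shift [-0.4  0.6  0.3] w 0.011797120096125926 F [-3.7 -1.   1.6] q6 -0.67
```

```bash
python3 -m jog '[[[0,0,-8],[0,0,0],1],[[0,0,-16],[0,0,0],1],[[0,0,-24],[0,0,0],1],[[0,0,-32],[0,0,0],1],[[0,0,-40],[0,0,0],1]]';python3 -m jog '[[[0,0,-6],[0,0,0],1],[[0,0,-6],[0,0,0],1],[[0,0,-6],[0,0,0],1]]';python3 -c "
from h import *
go(.563,.1066,.095,88.5)
print(robot.get_obs()['wrist_torque'])"
```

```text
time: 5.0
tool_pos: [0.5628, 0.107, 0.0953]
ee_rot: [-3.14, 0.001, 1.464]
wrist_force: [-3.1, -1.7, 1.2]
width: 0.0116
time: 5.3
tool_pos: [0.5628, 0.107, 0.0953]
ee_rot: [-3.14, 0.001, 1.561]
wrist_force: [-4.6, -2.2, 3.2]
width: 0.0119
t 5.3 tcp [0.5628 0.107  0.0953] turn [-0.1  0.1  0.9] shift [-0.4  0.2  0.3] w 0.011870608248563654 F [-4.6 -2.2  3.2] q6 -1.47
[-0.31506093  0.57162723  0.06302738]
```

```bash
python3 -m jog '[[[0,0,0],[0,0,0],-0.4],[[0,0,0],[0,0,0],-0.4],[[0,0,0],[0,0,0],-0.4],[[0,0,0],[0,0,0],-0.4],[[0,0,0],[0,0,0],-0.4]]';python3 -m jog '[[[0,0,0],[0,0,-40],-0.5],[[0,0,0],[0,0,-90],-1],[[0,0,0],[0,0,-110],-1],[[0,0,0],[0,0,-110],-1]]';python3 -c "
from h import *
go(.4735,.237,.205,59.2)"
```

```text
time: 5.8
tool_pos: [0.5638, 0.1077, 0.0954]
ee_rot: [3.141, -0.0, 1.563]
wrist_force: [0.2, -0.6, -0.6]
width: 0.0485
time: 6.2
tool_pos: [0.5659, 0.1078, 0.2104]
ee_rot: [3.132, -0.001, 1.563]
wrist_force: [-0.7, 0.1, -0.9]
width: 0.0802
t 6.2 tcp [0.5659 0.1078 0.2104] turn [ 0.5 -0.2 30.4] shift [128.5 -93.4   4.6] w 0.08022153817359964 F [-0.7  0.1 -0.9] q6 -1.47
```

```bash
python3 -m jog '[[[0,0,30.4],[128,-93,-3],-1],[[0,0,30.4],[128,-93,-3],-1],[[0,0,30.4],[128,-93,-3],-1],[[0,0,30.4],[128,-93,-3],-1],[[0,0,30.4],[128,-93,-3],-1]]';python3 -m jog '[[[0,0,0],[0,0,30],-1],[[0,0,0],[0,0,60],-1],[[0,0,0],[0,0,60],-1],[[0,0,0],[0,0,60],-1]]'
python3 - <<'E'
from h import *
go(.4735,.237,.083,59.2)
p,d=snap('side','s2'); q,d2=snap('top','t2')
a=cv2.resize(p[60:230,290:440],(440,500));b=cv2.resize(q[150:270,290:430],(580,500))
cv2.imwrite('pics/s2c.png',a[:,:,::-1])
E
```

```text
time: 6.7
tool_pos: [0.4694, 0.2378, 0.2063]
ee_rot: [-3.139, 0.002, 1.037]
wrist_force: [0.6, -0.5, -0.1]
width: 0.0939
time: 7.1
tool_pos: [0.4714, 0.2351, 0.1472]
ee_rot: [-3.14, 0.003, 1.032]
wrist_force: [0.0, 0.5, -0.3]
width: 0.0944
t 7.1 tcp [0.4714 0.2351 0.1472] turn [-0.1  0.1 -0. ] shift [ 2.9  0.9 64.2] w 0.09436306982884471 F [ 0.   0.5 -0.3] q6 -0.68
```

View pics/s2c.png

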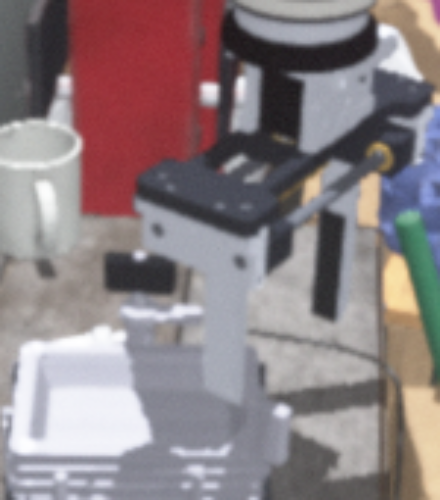

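The knob bar now runs along x (crop (140,270)) with the clamp finger off the rim. The gripper is over the tab corner, so I'll descend and pinch.

```bash
python3 -m jog '[[[0,0,0],[3,1,20],-1],[[0,0,0],[3,1,45],-1],[[0,0,0],[3,1,62],-1],[[0,0,0],[3,1,62],-1],[[0,0,0],[3,1,62],0.5]]';python3 -m jog '[[[0,0,0],[0,0,0],1],[[0,0,0],[0,0,0],1],[[0,0,0],[0,0,0],1],[[0,0,0],[0,0,0],1],[[0,0,0],[0,0,0],1]]';python3 -m jog '[[[0,0,0],[0,0,0],1],[[0,0,0],[0,0,0],1],[[0,0,0],[0,0,0],1],[[0,0,0],[0,0,0],1],[[0,0,0],[0,0,0],1]]';python3 -c "
from h import *
go(.4735,.237,.085,59.2)
print(robot.get_obs()['wrist_torque'])"
```

```text
time: 7.7
tool_pos: [0.475, 0.2384, 0.0879]
ee_rot: [3.14, -0.002, 1.033]
wrist_force: [0.5, -0.3, 0.3]
width: 0.0893
time: 8.2
tool_pos: [0.474, 0.2383, 0.0866]
ee_rot: [3.141, -0.0, 1.033]
wrist_force: [-0.1, -0.5, -0.4]
width: 0.0492
time: 8.7
tool_pos: [0.4737, 0.2378, 0.0863]
ee_rot: [3.142, 0.001, 1.033]
wrist_force: [-0.6, 0.6, 2.4]
width: 0.01
t 8.7 tcp [0.4737 0.2378 0.0863] turn [ 0.   0.1 -0. ] shift [-0.8  0.3  1.3] w 0.010043080594425671 F [-0.6  0.6  2.4] q6 -0.67
[ 0.16091949 -0.12501379  0.16751459]
```

```bash
python3 -m jog '[[[1,0,0],[0,0.2,-3.1],1],[[2,0,0],[0,0.4,-6.2],1],[[3,0,0],[0,0.7,-9.3],1],[[4,0,0],[0,1,-12.4],1],[[5,0,0],[0,1.4,-15.5],1]]';python3 -c "
from h import *
go(.4737,.2378,.0863,59.2)
print(robot.get_obs()['wrist_torque'])"
```

```text
time: 9.2
tool_pos: [0.4741, 0.2375, 0.1017]
ee_rot: [-3.05, 0.002, 1.032]
wrist_force: [-2.0, 0.5, -2.2]
width: 0.0098
t 9.2 tcp [0.4741 0.2375 0.1017] turn [-5.2  0.1 -0.1] shift [ 0.1  0.9 15.3] w 0.009779161509987247 F [-2.   0.5 -2.2] q6 -0.72
[-0.01347064  0.46934188 -0.02936105]
```

```bash
python3 -m jog '[[[1,0,0],[0,0.2,-3.1],1],[[2,0,0],[0,0.4,-6.2],1],[[3,0,0],[0,0.7,-9.3],1],[[4,0,0],[0,1,-12.4],1],[[5,0,0],[0,1.4,-15.5],1]]';python3 -m jog '[[[0,0,0],[0,0,0],1],[[0,0,0],[0,0,0],1],[[0,0,0],[0,0,0],1]]';python3 - <<'E'
from h import *
go(.4737,.2378,.0863,59.2)
p,d=snap('side','s3'); q,_=snap('top','t3')
a=cv2.resize(p[100:270,270:420],(529,600),interpolation=2)
cv2.imwrite('pics/s3c.png',a[:,:,::-1])
E
```

```text
time: 9.7
tool_pos: [0.4773, 0.2361, 0.1175]
ee_rot: [-2.965, 0.0, 1.033]
wrist_force: [-3.4, -0.7, -2.9]
width: 0.0096
time: 10.0
tool_pos: [0.4774, 0.2362, 0.1173]
ee_rot: [-2.967, 0.0, 1.033]
wrist_force: [-4.9, -0.8, -2.0]
width: 0.0098
t 10.0 tcp [0.4774 0.2362 0.1173] turn [-10.  -0.  -0.] shift [-0.5  1.4 31.2] w 0.009754917828311336 F [-4.9 -0.8 -2. ] q6 -0.76
```

View pics/s3c.png

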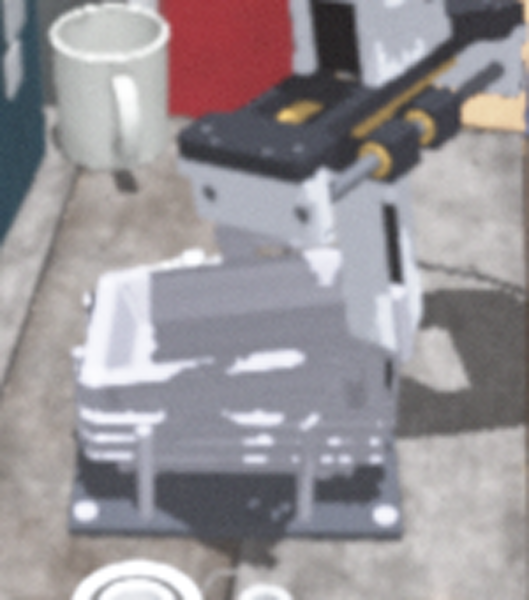

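The side picture shows the top tray tilted, with its right (tab) edge well up and its left edge still down. The lower trays sit in place between the pins. I'll check the far corner's height numerically.

Run:
```python
from h import *
for lx,ly,nm in((72,-52,'far'),(72,52,'TL'),(-72,-52,'BR')):
    c,s=np.cos(.098),np.sin(.098); x=.5535+(lx*c-ly*s)/1000; y=.19+(lx*s+ly*c)/1000
    for n,a,b in(('top','top0','t3'),('side','side0','s3')):
        u,v=map(round,proj(n,[x,y,.078])); 
        f=lambda t: np.percentile(cloud(n,t,(u-5,u+6,v-5,v+6))[:,2],90).round(4)
        print(nm,n,(u,v),f(a),f(b))
```

```text
far top (369, 169) 0.0783 0.4999
far side (300, 177) 0.0786 0.0773
TL top (315, 174) 0.0781 0.509
TL side (295, 212) 0.0787 0.0875
BR top (377, 245) 0.0782 0.2531
BR side (376, 178) 0.0783 0.1689
```

The far corner reads 77 mm, still down, so the peel is good. I'll tilt a little more, then lift straight up slowly.

```bash
python3 -m jog '[[[1,0,0],[0,0.2,-3.1],1],[[2,0,0],[0,0.4,-6.2],1],[[3,0,0],[0,0.7,-9.3],1],[[4,0,0],[0,1,-12.4],1],[[4,0,0],[0,1,-12.4],1]]';python3 -m jog '[[[0,0,0],[0,-1,-4],1],[[0,0,0],[0,-2,-8],1],[[0,0,0],[0,-3,-12],1],[[0,0,0],[0,-4,-16],1],[[0,0,0],[0,-5,-20],1]]'
python3 - <<'E'
from h import *
go(.4737,.2378,.25,59.2)
p,d=snap('side','s4')
cv2.imwrite('pics/s4c.png',cv2.resize(p[80:270,270:420],(474,600),interpolation=2)[:,:,::-1])
E
```

```text
time: 10.6
tool_pos: [0.4806, 0.2344, 0.1296]
ee_rot: [-2.896, -0.0, 1.032]
wrist_force: [-4.2, -1.1, -1.4]
width: 0.0101
time: 11.1
tool_pos: [0.4808, 0.2347, 0.1507]
ee_rot: [-2.899, -0.001, 1.033]
wrist_force: [0.0, 0.2, -1.1]
width: 0.01
t 11.1 tcp [0.4808 0.2347 0.1507] turn [-13.9  -0.1  -0. ] shift [ -0.8 -31.3 -94.5] w 0.010020019265025968 F [ 0.   0.2 -1.1] q6 -0.78
```

View pics/s4c.png

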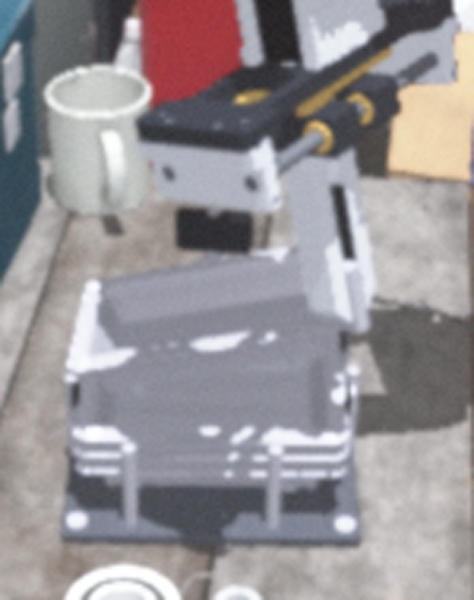

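The tray is clear of the clips: the wrist reads only its weight, about 1.1 N, and the lower trays are still seated. I'll lift it and level it.

```bash
python3 -m jog '[[[0,0,0],[0,-5,-20],1],[[0,0,0],[0,-10,-40],1],[[-3,0,0],[0,-16,-65],1],[[-6,0,0],[0,-22,-90],1],[[-9,0,0],[0,-28,-112],1]]';python3 -m jog '[[[-2,0,0],[0,-2,-10],1],[[-4,0,0],[0,-3,-18],1],[[-5,0,0],[0,-3,-22],1],[[-5,0,0],[0,-3,-22],1],[[-5,0,0],[0,-3,-22],1]]'; python3 -m jog '[[[0,0,0],[0,0,0],1],[[0,0,0],[0,0,0],1],[[0,0,0],[0,0,0],1]]'
python3 - <<'E'
from h import *
go(.4737,.2378,.27,59.2)
p,d=snap('side','s5'); snap('top','t5')
cv2.imwrite('pics/s5c.png',cv2.resize(p[0:270,240:440],(444,600),interpolation=2)[:,:,::-1])
E
```

```text
time: 11.65
tool_pos: [0.4805, 0.2345, 0.2669]
ee_rot: [-3.057, -0.001, 1.032]
wrist_force: [0.2, -0.1, -1.1]
width: 0.0097
time: 12.15
tool_pos: [0.4789, 0.235, 0.2861]
ee_rot: [-3.14, 0.002, 1.032]
wrist_force: [-0.2, -0.8, -2.8]
width: 0.0099
time: 12.45
tool_pos: [0.4793, 0.2349, 0.2868]
ee_rot: [-3.141, 0.001, 1.032]
wrist_force: [0.2, 0.7, -1.2]
width: 0.0095
t 12.45 tcp [0.4793 0.2349 0.2868] turn [-0.   0.1 -0.1] shift [-0.3 -6.3 16.8] w 0.009454388020385306 F [ 0.2  0.7 -1.2] q6 -0.68
```

View pics/s5c.png

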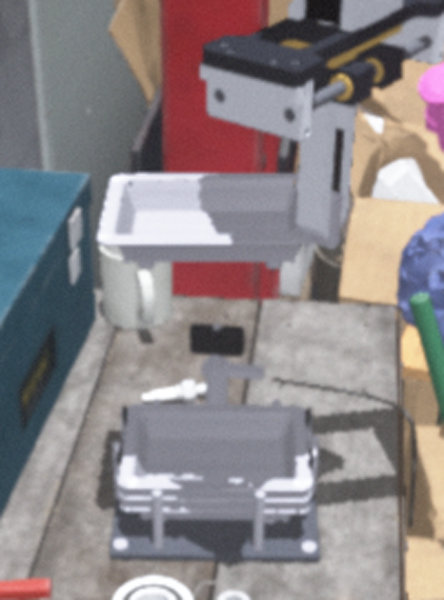

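The tray hangs level from the fingers (rim around crop (210,200)). The lower stack is upright between the pins, and the knob bar (217,338) is turned with its finger pointing away. I'll run one numeric check, then hand in.

Run:
```python
from h import *
P=cloud('side','s5',(280,385,70,125)); Q=P[(P[:,2]>.22)&(P[:,2]<.31)&(P[:,0]>.49)&(P[:,0]<.67)&(P[:,1]>.1)&(P[:,1]<.29)]
print('tray z',np.percentile(Q[:,2],[2,50,98]).round(3),'xy mid',((Q.min(0)+Q.max(0))/2).round(3))
F=Q[Q[:,2]<np.percentile(Q[:,2],10)+.004]; c=np.linalg.lstsq(np.c_[F[:,:2],np.ones(len(F))],F[:,2],rcond=None)[0]; print('floor slope',c.round(3))
# lower trays: front pins/clips image shift between start and end
a=cv2.cvtColor(cv2.imread('pics/side0.png'),6); b=cv2.cvtColor(cv2.imread('pics/s5.png'),6)
r=cv2.matchTemplate(b[205:255,280:395],a[212:245,290:385],5); print('stack shift px',np.array(cv2.minMaxLoc(r)[3])-(10,7),r.max())
for nm,(u0,u1,v0,v1) in dict(bearing_nut=(288,356,256,294)).items():
    r=cv2.matchTemplate(b[v0-12:v1+12,u0-12:u1+12],a[v0:v1,u0:u1],5); print(nm,np.array(cv2.minMaxLoc(r)[3])-12,r.max())
o=robot.get_obs(); print(o['time'],o['tool_pos'],o['width'],abs(o['qvel']).max())
from bench import close_job; close_job()
```

```text
tray z [0.254 0.265 0.281] xy mid [0.565 0.189 0.276]
floor slope [-0.006 -0.017  0.262]
stack shift px [0 0] 0.695463
bearing_nut [0 0] 0.99809986
12.55 [0.47927526 0.23501302 0.28716386] 0.009486059563952844 0.003418183861238174
the job is handed in; nothing more can be done
```

I turned the clamp, peeled the top tray off tab corner first, and handed the job in at 12.55 s with the tray held level above the stack.

**Clamp:** I turned it to about 1.46 rad, judged from the tool's yaw. In the last picture its finger points clear of the rim.

**Peel:** I pinched the tab across its 10 mm thickness and tilted the tray about the far corner. The tab corner rose about 31 mm while the far corner still measured about 77 mm above the bench, its height at the start. Then I lifted the tray free and levelled it.

**Last checks:**
- **Tray:** it measures about 0.26–0.27 m above the bench and is close to level, with a fitted slope under 0.02. It is about 1 cm sideways of the holder's middle, and the arm was at rest.
- **Grip:** the opening read 9.5 mm and the wrist force was about the tray's weight.
- **Bystanders:** the bearing and nut showed no shift in the image. I only saw the spark plug lying by the clamp in the last picture and did not measure it.
- **Lower trays:** these also showed no shift, but that match was weak (0.70), partly because the top tray is gone and the shading changed. In the picture they stand upright between the pins.

No check failed or disagreed.

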